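# Hang up the slide rack and bring the dropper bottle to the front

## Task

Hang the slide rack by its loop handle on the hook of the drip stand and let go of it; then, taking the carousel by the grip on its centre post, turn it until the dropper bottle stands squarely at the front, in line with the foot's pointer. Finish while still gripping the centre grip, holding the turntable still there; the bottles stay upright in their pockets and everything else on the bench is left where it is.

Things in the scene. Friction and masses are not known exactly. Their poses are not given: they have to be found in the camera images.
- slide_rack: Steel rack of upright glass slides, 0.15 kg, loose on the table: tray 40 (x) x 84 (y) mm, slides up to 42 mm high. Origin: centre of its underside, z up. A 6 mm wire loop handle rises from its ends (y = +-40 mm) to a top bar. On the bar's middle stands a flat white grip tab, 24 mm along x, 12 mm thick along y, 120 to 166 mm above the origin: pinch it with the fingers closing along the rack's y.
- rack_bar (a point): Underside of the middle of the slide rack's top bar, 115 mm above the rack's origin; axes as the rack's. The bar, 6 mm thick and 60 mm long, runs along the rack's y. The loop below it is open along the rack's x, so that a hook can pass, down to the slides (42 mm above the origin).
- drip_stand: Fixed steel stand with one hook. Origin on the table below the hook's seat; the hook points along its -x (roughly to the robot). Base plate 80 mm wide, 10 mm high, x -25 to +80 mm; a 16 mm post at x = +55 mm, 184 mm high; a level 8 mm round arm, top at 184 mm, runs from the post to x = -25 mm, where it turns up to a tip at x = -30 mm, top 202 mm. Nothing stands higher.
- hook_seat (a point): Top of the hook's arm, 184 mm above the table and 30 mm behind its upturned tip, where the handle bar should come to rest; axes as the drip stand's.
- carousel_foot: Fixed round foot of the reagent carousel, 170 mm across; origin on the table on the turning axis. Its -x axis is the carousel's front, shown by a flat grey pointer that sticks out from under the turntable to 168 mm from the axis (roughly towards the robot).
- turntable (a joint): Angle the turntable has been turned from its start (0), rad, anticlockwise positive seen from above (stops at -7 and 7); turns easily (0.04 N m friction, greased, no spring) and stays where left. White disc 244 mm across, top 20 mm above the table, with five round pockets with 14 mm high rims, 72 degrees apart, 85 mm from the axis, a bottle standing in each with 2.5 mm of play. A 24 mm post rises from its middle.
- turn_grip: Black bar grip on top of the turntable's centre post, fixed to the turntable: 50 mm along its x, 16 mm thick along its y, 42 mm high. Origin: centre of its underside, on the turning axis, 162 mm above the table; pinch it across its y and turn it to turn the turntable. It stands above all bottles.
- dropper_bottle: The bottle that must face the front: amber glass bottle, 42 mm in diameter, loose in one of the five pockets, the only one with a slim rubber dropper teat (17 mm wide, top 127 mm above its underside). Origin: centre of its underside, z up.
- cap_bottle_a: One of four like amber bottles in the pockets, 42 mm in diameter, 96 mm high with a broad 35 mm black screw cap. Origin: centre of its underside.
- cap_bottle_b: One of four like amber bottles in the pockets, 42 mm in diameter, 96 mm high with a broad 35 mm black screw cap. Origin: centre of its underside.
- cap_bottle_c: One of four like amber bottles in the pockets, 42 mm in diameter, 96 mm high with a broad 35 mm black screw cap. Origin: centre of its underside.
- cap_bottle_d: One of four like amber bottles in the pockets, 42 mm in diameter, 96 mm high with a broad 35 mm black screw cap. Origin: centre of its underside.
- petri_dishes: Bystander: two stacked clear dishes, 60 mm across, 23 mm high. Loose; origin: centre of its underside.
- beaker: Bystander: small glass beaker, 56 mm across, 70 mm high. Loose; origin: centre of its underside.
- slide_box: Bystander: grey box with white lid, 64 x 42 x 32 mm. Loose; origin: centre of its underside.
- tube_rack: Bystander: white block 140 x 60 x 45 mm with capped tubes up to 86 mm high. Loose; origin: centre of its underside.
- wash_bottle: Bystander: white squeeze bottle with a bent spout, 60 mm across, 163 mm high. Loose; origin: centre of its underside.
- tip_box: Bystander: pipette tip box 82 x 122 x 65 mm. Loose; origin: centre of its underside.
- timer: Bystander: white bench timer 65 x 65 x 28 mm. Loose; origin: centre of its underside.

How it is judged:
On the way:
1. the slide rack hangs by its handle bar on the hook, let go (x of rack_bar in the frame of hook_seat between -0.028 and 0.047 m and y of rack_bar in the frame of hook_seat between -0.032 and 0.032 m and z of rack_bar in the frame of hook_seat between -0.012 and 0.012 m and contact force between slide_rack and drip_stand above 0.4 N and contact force between the fingers and slide_rack below 0.1 N and linear speed of slide_rack below 0.05 m/s), for 0.3 s.
At the end, for the whole second after the job is handed in: The let-go slide rack hangs still by its bar on the hook arm (within 12 mm in height, between tip and post); the dropper bottle is within 12 mm sideways of the pointer line, in front; fingers grip the centre grip (over 2 N), turntable under 0.08 rad/s; bottles upright in their pockets (all of step 1 and y of dropper_bottle in the frame of carousel_foot between -0.012 and 0.012 m and x of dropper_bottle in the frame of carousel_foot between -0.1 and -0.07 m and contact force between the fingers and turn_grip above 2 N and velocity of joint turntable between -0.08 and 0.08 rad/s and angle between each of dropper_bottle, cap_bottle_a, cap_bottle_b, cap_bottle_c, cap_bottle_d's own z axis and vertical below 0.15 rad and height (world z) of each of dropper_bottle, cap_bottle_a, cap_bottle_b, cap_bottle_c, cap_bottle_d below 0.03 m); the arm keeps its last pose, push and grip.
It fails at once if a bottle on the carousel is tipped or lifted out of its pocket (angle between any of dropper_bottle, cap_bottle_a, cap_bottle_b, cap_bottle_c, cap_bottle_d's own z axis and vertical above 0.4 rad or height (world z) of any of dropper_bottle, cap_bottle_a, cap_bottle_b, cap_bottle_c, cap_bottle_d above 0.04 m).
It fails at once if a bystander is moved more than 40 mm (distance of any of petri_dishes, beaker, slide_box, tube_rack, wash_bottle, tip_box, timer from where it was at the start of the episode above 0.04 m).
It also fails if it takes over 64 s, if anything falls off the work surface, if the arm or the gripper's body presses on something with over 40 N, if the wrist force passes 120 N, or if a joint passes its speed limit or range.

## Robot

A 6-joint arm with a two-finger parallel gripper is mounted at the origin on the work surface. World frame = base frame: x ahead of the robot, y to its left, z up, the work surface at z = 0. Lengths are in m, angles in rad, forces in N, time in s.
With the tool pointing down it reaches from about 0.425 to 0.95 m from the base axis. Payload 3.5 kg.
Tool frame: the origin (TCP) lies at the very end of the fingers, on their centre line; the grasp point (between the pads) lies 19 mm behind it; z points along the fingers, y is the line along which they close (so a half turn about z gives the same grasp; the last joint's range is limited). The gripper opens to 85 mm and grips with 20 to 120 N. Pads are 22 mm wide; open, the fingers measure 114 mm over their backs; the gripper's body (76 mm by 85 mm) begins 54 mm behind the grasp point. The pads swing forward as they close: fully open they stand 13 mm farther back than shut.
Start: joints at [1.071, 0.286, 1.577, -0, 1.279, -0.15], TCP at [0.231, 0.634, 0.231] pointing down, gripper open.
Joint ranges: [-2.77, 2.77], [-0.9, 2.22], [0.21, 2.48], [-1.53, 4.67], [0.24, 2.81], [-2.84, 2.84]. Speed limits (rad/s): [2.79, 2.79, 3.14, 3.14, 3.14, 3.14].

## Interface

Orientations are given as a unit quaternion [x, y, z, w].
In Python, from plant import ctrl, optics, sign_off gives the robot as it stands.
- The arm moves only by the shell command python3 -m creep 'ROWS' [FORCE]. ROWS is JSON, a list of rows, each an object of numbers: "x", "y", "z": the shift along the tool's x, y, z in mm; "rx", "ry", "rz": the turn, a rotation vector about the tool's x, y, z in degrees; "grip": the opening, from 0 (shut) to 1 (fully open). In form: [{"x": .., "y": .., "z": .., "rx": .., "ry": .., "rz": .., "grip": ..}, ...]. A call has exactly 10 rows; each row shifts and turns the commanded pose from where the row before left it, along the tool's axes as they then stand; what a row does not reach is not made up. A row lasts 1/12 s, in which the tool goes at most 41.7 mm and 7.16 degrees, less where a joint would pass 70% of its speed; a pose out of reach is approached as far as the arm can. A call with a gripper value outside its range is refused whole. The fingers move at their own pace and stop on an object; FORCE is the grip in N (left out, the last holds). Time passes only in rows, so rows that do not move let the fingers close, or fill a call up. It gives the time, the measured TCP pose, the force, the opening and the grip force at its end, in the units of the state.
- ctrl.get_state(): the state, without advancing time (a new reading comes with each control period).
- optics.read_camera(name): name is "scene" or "top" or "wrist"; returns a dict with "color" (400x640x3 uint8, blue, green, red), "K" (3x3 intrinsics, pixels), "R" (3x3) and "t" (3): a world point X has camera coordinates R X + t. Camera axes: x right, y down, z forward; pixel columns grow to the right and rows downward; lengths in m; the calibration is good to about 2 mm. A picture is of the moment at which its call begins. There is no depth.
- sign_off(): hands the job in; it is judged then, once.
The state is a dict: "time": time; "qpos": joint angles; "dq": joint speeds; "joint_efforts": joint torques, N m; "eef_pos": TCP position; "tcp_rot": TCP orientation; "contact_force": force on the tool from outside, world axes, zero at the start; "wrist_torque": the same for the moment, N m; "opening": opening from 0.0 (shut) to 1.0 (fully open); "finger_force": force on a finger pad.
Only numpy, scipy, OpenCV 4.12 (cv2) and the standard library are available. Lean on these libraries where they do the work, as an engineer would, in place of code of your own. Each camera call takes 0.05 s, during which the arm holds its last target. There are 200 camera calls.

## Working session

There is one attempt and no reset: what is moved stays moved. The work goes in short steps, Python scripts to look and compute and a shell command to move; the robot and the scene stay as the last step left them, time stands still between calls to the robot, and variables do not carry over. Pictures are saved under pics/ and viewed, at most 10 in all, crops included, and the job is handed in when it is done.

```bash
mkdir -p pics; ls
cat > h.py <<'E'
import numpy as np, cv2
from plant import ctrl, optics
def snap(n,f):
    c=optics.read_camera(n); cv2.imwrite(f'pics/{f}.png',c['color']); np.savez(f'pics/{f}.npz',**{k:np.array(c[k]) for k in ('color','K','R','t')}); return c
def load(f): return np.load(f'pics/{f}.npz')
def plane(c,uv,z):
    R,t,K=np.array(c['R']),np.array(c['t']),np.array(c['K']); o=-R.T@t
    d=R.T@np.linalg.inv(K)@np.array([*uv,1.]); return o+d*(z-o[2])/d[2]
def tri(cs,uvs):
    A=[];b=[]
    for c,uv in zip(cs,uvs):
        R,t,K=np.array(c['R']),np.array(c['t']),np.array(c['K']); o=-R.T@t
        d=R.T@np.linalg.inv(K)@np.array([*uv,1.]); d/=np.linalg.norm(d); P=np.eye(3)-np.outer(d,d); A.append(P); b.append(P@o)
    return np.linalg.solve(sum(A),sum(b))
def proj(c,X):
    p=np.array(c['K'])@(np.array(c['R'])@np.array(X)+np.array(c['t'])); return p[:2]/p[2]
E
python3 - <<'E'
from h import *
for n in ('scene','top'):
    c=snap(n,n+'0'); print(n,-np.array(c['R']).T@c['t'],c['K'][0][0])
print(ctrl.get_state())
E
```

```text
pics
scene [0.98767751 0.55147306 0.92798786] 369.43983142560506
top [ 0.52530255 -0.02514813  1.34697585] 457.9137117013619
{'time': 0.1, 'qpos': array([ 1.07099305e+00,  2.87118343e-01,  1.57803645e+00, -9.57651396e-06,
        1.27857797e+00, -1.49974887e-01]), 'dq': array([ 0.00104335, -0.00256473, -0.00261032, -0.0001646 ,  0.00064888,
       -0.00029991]), 'joint_efforts': array([ 9.27184874e-05, -4.07294011e+01, -2.93698937e+01, -1.71094125e-04,
        3.44160922e-03, -7.82303289e-06]), 'eef_pos': array([0.23101926, 0.63360696, 0.23005481]), 'tcp_rot': array([ 1.74022180e-01,  9.84741152e-01, -1.01553598e-03, -3.37220323e-04]), 'contact_force': array([ 0.98719294, -0.34923703,  0.61097244]), 'wrist_torque': array([-0.01599138,  0.01328494, -0.00512238]), 'finger_force': 0.0, 'opening': 0.997901129810682}
```

View pics/top0.png

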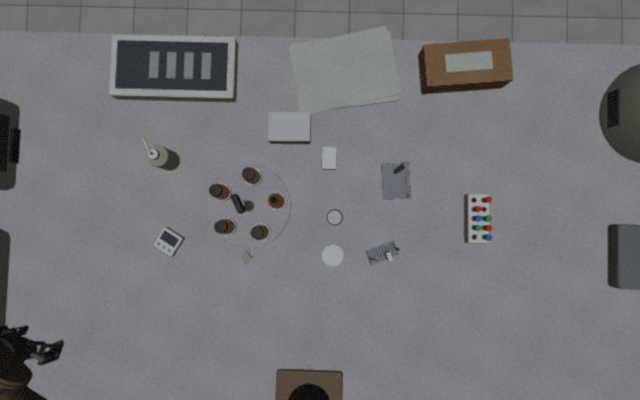

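View pics/scene0.png

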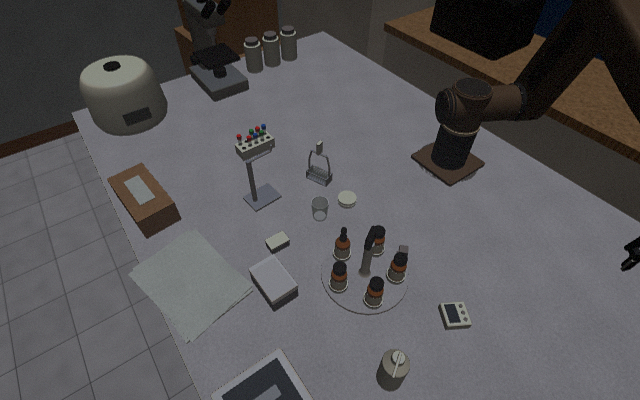

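The top view (image up = +x, left = +y) shows the carousel at (248,205) with its pointer at (247,257). The dropper bottle looks to be at (276,200), the rack at (382,253) and the stand at (396,181). The scene view shows the dropper at (343,240) and the rack tab at (319,147). I'll enlarge both.

Run:
```python
from h import *
a,b=load('top0'),load('scene0')
A=cv2.resize(a['color'][150:270,200:420],None,fx=3.6,fy=3.6,interpolation=cv2.INTER_CUBIC)[:, :800]
A=cv2.convertScaleAbs(A,alpha=1.6)
cv2.imwrite('pics/topz.png',A)
B=cv2.resize(b['color'][110:320,220:420],None,fx=2.85,fy=2.85,interpolation=cv2.INTER_CUBIC)
cv2.imwrite('pics/scenez.png',cv2.convertScaleAbs(B,alpha=1.6)); print(A.shape,B.shape)
```

```text
(432, 792, 3) (598, 570, 3)
```

View pics/topz.png

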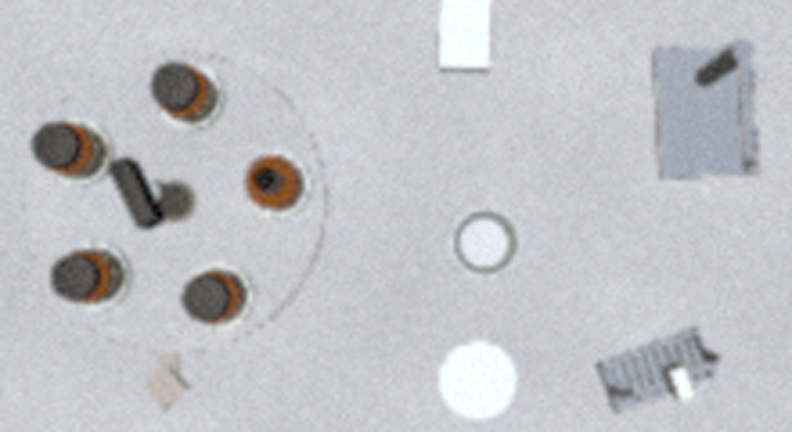

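View pics/scenez.png

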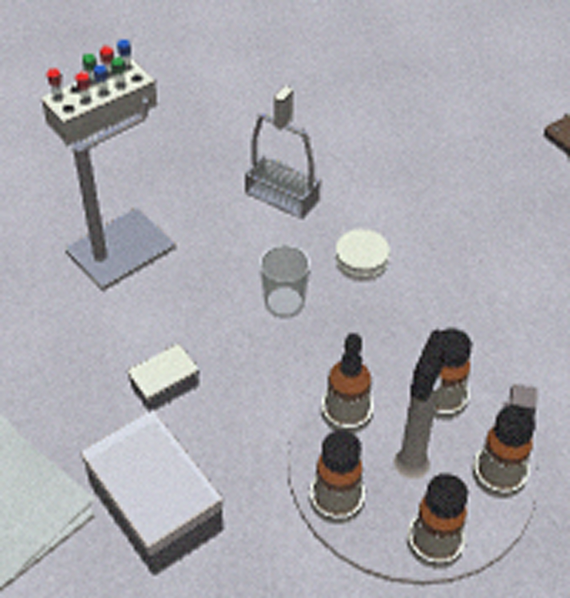

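The enlarged views show the rack tab in white at (682,382) in the top crop and (284,105) in the scene crop. The hook arm runs vertically at crop u≈748. The black grip bar goes from (120,163) to (152,222), the dropper is at (268,180) and the pointer at (168,380).

Run:
```python
from h import *
a,b=load('top0'),load('scene0')
T=lambda u,v:(200+u/3.6,150+v/3.6); S=lambda u,v:(220+u/2.85,110+v/2.85)
f=lambda *x:np.round(np.concatenate([np.ravel(i) for i in x]),3)
# tab by colour near expected
for n,c,(u0,u1,v0,v1) in (('top',a,(383,396,248,264)),('scene',b,(312,326,138,156))):
    im=c['color'][v0:v1,u0:u1].min(2); m=im>(im.max()*0.8); v,u=np.nonzero(m); print(n,'tab',u.mean()+u0,v.mean()+v0,m.sum())
print('tab',f(tri([a,b],[T(682,382),S(284,105)])), 'planes z.166 top',f(plane(a,T(682,380),.155)))
print('rack tray corners z~.01/.03',[f(plane(a,T(*p),.015)) for p in ((598,365),(615,410),(718,360),(697,327))])
print('plate',[f(plane(a,T(*p),.01)) for p in ((655,48),(660,178),(757,175))])
print('arm',[f(plane(a,T(*p),.184)) for p in ((742,47),(750,165))])
C=plane(a,T(175,200),.02); print('post foot',f(C),f(plane(b,S(412,463),.02)))
g=[plane(a,T(*p),.204) for p in ((120,163),(152,222))]; print('grip ends',f(*g),f((g[0]+g[1])/2))
print('grip tri', f(tri([a,b],[T(137,193),S(428,363)])))
bt=[plane(a,T(*p),.116) for p in ((62,146),(80,277),(178,88),(210,297))]
print('caps',*[f(x) for x in bt]); print('dropper teat',f(plane(a,T(266,180),.147)), 'tri',f(tri([a,b],[T(266,180),S(352,342)])))
print('pointer tip mid',f(plane(a,T(164,398),.003)), f(plane(b,S(523,390),.003)))
```

```text
top tab 389.9423076923077 257.6730769230769 52
scene tab 317.7173913043478 145.0326086956522 92
tab [ 0.437 -0.203  0.139] planes z.166 top [ 0.442 -0.202  0.155]
rack tray corners z~.01/.03 [array([ 0.442, -0.156,  0.015]), array([ 0.407, -0.17 ,  0.015]), array([ 0.449, -0.252,  0.015]), array([ 0.475, -0.234,  0.015])]
plate [array([ 0.7  , -0.197,  0.01 ]), array([ 0.594, -0.203,  0.01 ]), array([ 0.599, -0.281,  0.01 ])]
arm [array([ 0.68 , -0.236,  0.184]), array([ 0.596, -0.243,  0.184])]
post foot [0.566 0.188 0.02 ] [0.565 0.195 0.02 ]
grip ends [0.585 0.198 0.204 0.544 0.174 0.204] [0.564 0.186 0.204]
grip tri [0.565 0.19  0.181]
caps [0.601 0.259 0.116] [0.503 0.242 0.116] [0.647 0.174 0.116] [0.491 0.144 0.116]
dropper teat [0.578 0.102 0.147] tri [0.578 0.105 0.129]
pointer tip mid [0.405 0.195 0.003] [0.405 0.188 0.003]
```

```bash
cat >> h.py <<'E'
from scipy.spatial.transform import Rotation as Ro
def st():
    s=ctrl.get_state(); R=Ro.from_quat(s['tcp_rot']).as_matrix(); y=np.degrees(np.arctan2(R[1,1],R[0,1]))
    print('t',round(s['time'],2),'p',np.round(s['eef_pos'],4),'yawY',round(y,1),'tilt',np.round(R[:2,2],4),'q',np.round(s['qpos'],2),'F',np.round(s['contact_force'],1),'op',round(s['opening'],3),'ff',round(float(s['finger_force']),1)); return s,R,y
def go(tgt,yaw=None):
    s,R,y=st(); d=R.T@(np.array(tgt)-s['eef_pos'])*1000; print('tool mm',np.round(d,1),'rz',None if yaw is None else round(-(yaw-y),1))
E
python3 -m creep '[{"x":-18.4,"y":-11.1,"z":-3.5},{"x":-18.4,"y":-11.1,"z":-3.5},{"x":-18.4,"y":-11.1,"z":-3.5},{"x":-18.4,"y":-11.1,"z":-3.5},{"x":-18.4,"y":-11.1,"z":-3.5},{"x":-18.4,"y":-11.1,"z":-3.5},{"x":-18.4,"y":-11.1,"z":-3.5},{"x":-18.4,"y":-11.1,"z":-3.5},{"x":-18.4,"y":-11.1,"z":-3.5},{"x":-18.4,"y":-11.1,"z":-3.5}]'
python3 -m creep '[{"x":-18.4,"y":-11.1,"z":-3.5},{"x":-18.4,"y":-11.1,"z":-3.5},{"x":-18.4,"y":-11.1,"z":-3.5},{"x":-18.4,"y":-11.1,"z":-3.5},{"x":-18.4,"y":-11.1,"z":-3.5},{"x":-18.4,"y":-11.1,"z":-3.5},{"x":-18.4,"y":-11.1,"z":-3.5},{"x":-18.4,"y":-11.1,"z":-3.5},{"x":-18.4,"y":-11.1,"z":-3.5},{"x":-18.4,"y":-11.1,"z":-3.5}]'
python3 -m creep '[{"x":-5.9,"y":-24.6},{"x":-5.9,"y":-24.6},{"x":-5.9,"y":-24.6},{"x":-5.9,"y":-24.6},{"x":-5.9,"y":-24.6},{"x":-5.9,"y":-24.6},{"x":-5.9,"y":-24.6},{"x":-5.9,"y":-24.6},{"x":-5.9,"y":-24.6},{"x":-5.9,"y":-24.6}]'
python3 -m creep '[{"x":-5.9,"y":-24.6},{"x":-5.9,"y":-24.6},{"x":-5.9,"y":-24.6},{"x":-5.9,"y":-24.6},{"x":-5.9,"y":-24.6},{"x":-5.9,"y":-24.6},{"x":-5.9,"y":-24.6},{"x":-5.9,"y":-24.6},{"x":-5.9,"y":-24.6},{"x":-5.9,"y":-24.6}]'
python3 -m creep '[{"rz":-4.8},{"rz":-4.8},{"rz":-4.8},{"rz":-4.8},{"rz":-4.8},{"rz":-4.8},{"rz":-4.8},{"rz":-4.8},{"rz":-4.6},{}]'
python3 - <<'E'
from h import *
go((.442,-.203,.25),113); c=snap('wrist','w1')
cv2.imwrite('pics/w1b.png',cv2.convertScaleAbs(c['color'],alpha=1.5))
print(proj(c,(.442,-.203,.166)),-np.array(c['R']).T@c['t'])
E
```

```text
t 0.1 p [0.231  0.6336 0.2301] yawY 70.0 tilt [-0.001  -0.0019] q [ 1.07  0.29  1.58 -0.    1.28 -0.15] F [ 1.  -0.3  0.6] op 0.998 ff 0.0
tool mm [-484.9 -713.7  -18.6] rz -43.0
[-295.88007214  609.33937516] [0.15734741 0.66115485 0.37358789]$[0]: bad value
$[0]: bad value
$[0]: bad value
$[0]: bad value
$[0]: bad value
```

View pics/w1b.png

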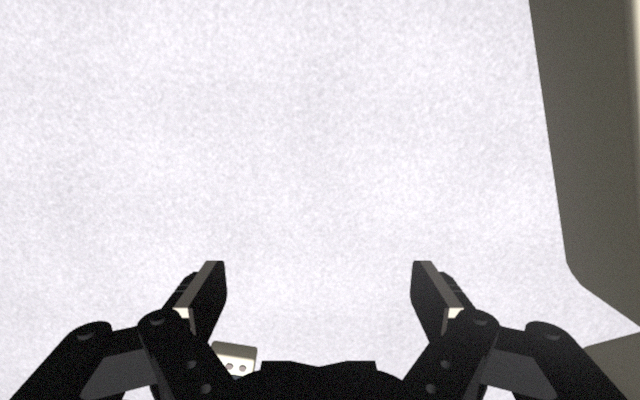

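The moves were refused because each row needs every key. The arm is still at its start pose, and the wrist picture shows only the fingers, tips at (218,262) and (418,262). I'll send full rows.

```bash
python3 -m creep '[{"x":-18.4,"y":-11.1,"z":-3.5,"rx":0,"ry":0,"rz":0,"grip":1},{"x":-18.4,"y":-11.1,"z":-3.5,"rx":0,"ry":0,"rz":0,"grip":1},{"x":-18.4,"y":-11.1,"z":-3.5,"rx":0,"ry":0,"rz":0,"grip":1},{"x":-18.4,"y":-11.1,"z":-3.5,"rx":0,"ry":0,"rz":0,"grip":1},{"x":-18.4,"y":-11.1,"z":-3.5,"rx":0,"ry":0,"rz":0,"grip":1},{"x":-18.4,"y":-11.1,"z":-3.5,"rx":0,"ry":0,"rz":0,"grip":1},{"x":-18.4,"y":-11.1,"z":-3.5,"rx":0,"ry":0,"rz":0,"grip":1},{"x":-18.4,"y":-11.1,"z":-3.5,"rx":0,"ry":0,"rz":0,"grip":1},{"x":-18.4,"y":-11.1,"z":-3.5,"rx":0,"ry":0,"rz":0,"grip":1},{"x":-18.4,"y":-11.1,"z":-3.5,"rx":0,"ry":0,"rz":0,"grip":1}]'
python3 -c "
from h import *
go((.5,.3,.3),113)"
```

```text
time: 0.98
eef_pos: [0.3665, 0.4657, 0.2661]
tcp_rot: [0.174, 0.985, -0.0, -0.0]
contact_force: [-0.4, 1.4, -0.1]
opening: 0.996
finger_force: 0.0
t 0.98 p [0.3665 0.4657 0.2661] yawY 70.0 tilt [-0.0005 -0.0005] q [ 0.73  0.08  1.75 -0.    1.31 -0.49] F [-0.4  1.4 -0.1] op 0.996 ff 0.0
tool mm [-182.2 -110.   -33.9] rz -43.0
```

```bash
python3 -m creep '[{"x":-18.3,"y":-11,"z":-3.5,"rx":0,"ry":0,"rz":0,"grip":1},{"x":-18.3,"y":-11,"z":-3.5,"rx":0,"ry":0,"rz":0,"grip":1},{"x":-18.3,"y":-11,"z":-3.5,"rx":0,"ry":0,"rz":0,"grip":1},{"x":-18.3,"y":-11,"z":-3.5,"rx":0,"ry":0,"rz":0,"grip":1},{"x":-18.3,"y":-11,"z":-3.5,"rx":0,"ry":0,"rz":0,"grip":1},{"x":-18.3,"y":-11,"z":-3.5,"rx":0,"ry":0,"rz":0,"grip":1},{"x":-18.3,"y":-11,"z":-3.5,"rx":0,"ry":0,"rz":0,"grip":1},{"x":-18.3,"y":-11,"z":-3.5,"rx":0,"ry":0,"rz":0,"grip":1},{"x":-18.3,"y":-11,"z":-3.5,"rx":0,"ry":0,"rz":0,"grip":1},{"x":-18.3,"y":-11,"z":-3.5,"rx":0,"ry":0,"rz":0,"grip":1}]' | head -2
python3 -m creep '[{"x":-5.9,"y":-24.6,"z":0,"rx":0,"ry":0,"rz":0,"grip":1},{"x":-5.9,"y":-24.6,"z":0,"rx":0,"ry":0,"rz":0,"grip":1},{"x":-5.9,"y":-24.6,"z":0,"rx":0,"ry":0,"rz":0,"grip":1},{"x":-5.9,"y":-24.6,"z":0,"rx":0,"ry":0,"rz":0,"grip":1},{"x":-5.9,"y":-24.6,"z":0,"rx":0,"ry":0,"rz":0,"grip":1},{"x":-5.9,"y":-24.6,"z":0,"rx":0,"ry":0,"rz":0,"grip":1},{"x":-5.9,"y":-24.6,"z":0,"rx":0,"ry":0,"rz":0,"grip":1},{"x":-5.9,"y":-24.6,"z":0,"rx":0,"ry":0,"rz":0,"grip":1},{"x":-5.9,"y":-24.6,"z":0,"rx":0,"ry":0,"rz":0,"grip":1},{"x":-5.9,"y":-24.6,"z":0,"rx":0,"ry":0,"rz":0,"grip":1}]' | head -2
python3 -m creep '[{"x":-5.9,"y":-24.6,"z":0,"rx":0,"ry":0,"rz":0,"grip":1},{"x":-5.9,"y":-24.6,"z":0,"rx":0,"ry":0,"rz":0,"grip":1},{"x":-5.9,"y":-24.6,"z":0,"rx":0,"ry":0,"rz":0,"grip":1},{"x":-5.9,"y":-24.6,"z":0,"rx":0,"ry":0,"rz":0,"grip":1},{"x":-5.9,"y":-24.6,"z":0,"rx":0,"ry":0,"rz":0,"grip":1},{"x":-5.9,"y":-24.6,"z":0,"rx":0,"ry":0,"rz":0,"grip":1},{"x":-5.9,"y":-24.6,"z":0,"rx":0,"ry":0,"rz":0,"grip":1},{"x":-5.9,"y":-24.6,"z":0,"rx":0,"ry":0,"rz":0,"grip":1},{"x":-5.9,"y":-24.6,"z":0,"rx":0,"ry":0,"rz":0,"grip":1},{"x":-5.9,"y":-24.6,"z":0,"rx":0,"ry":0,"rz":0,"grip":1}]' | head -2
python3 -m creep '[{"x":0,"y":0,"z":0,"rx":0,"ry":0,"rz":-4.8,"grip":1},{"x":0,"y":0,"z":0,"rx":0,"ry":0,"rz":-4.8,"grip":1},{"x":0,"y":0,"z":0,"rx":0,"ry":0,"rz":-4.8,"grip":1},{"x":0,"y":0,"z":0,"rx":0,"ry":0,"rz":-4.8,"grip":1},{"x":0,"y":0,"z":0,"rx":0,"ry":0,"rz":-4.8,"grip":1},{"x":0,"y":0,"z":0,"rx":0,"ry":0,"rz":-4.8,"grip":1},{"x":0,"y":0,"z":0,"rx":0,"ry":0,"rz":-4.8,"grip":1},{"x":0,"y":0,"z":0,"rx":0,"ry":0,"rz":-4.8,"grip":1},{"x":0,"y":0,"z":0,"rx":0,"ry":0,"rz":-4.6,"grip":1},{"x":0,"y":0,"z":0,"rx":0,"ry":0,"rz":0,"grip":1}]' | head -2
python3 - <<'E'
from h import *
go((.442,-.203,.25),113); c=snap('wrist','w2')
cv2.imwrite('pics/w2b.png',c['color'])
print(proj(c,(.442,-.203,.166)),proj(c,(.623,-.240,.184)),-np.array(c['R']).T@c['t'])
E
```

```text
time: 1.82
eef_pos: [0.5007, 0.2998, 0.3011]
time: 2.65
eef_pos: [0.4709, 0.0483, 0.3011]
time: 3.48
eef_pos: [0.4421, -0.203, 0.3011]
time: 4.32
eef_pos: [0.4424, -0.2018, 0.301]
t 4.32 p [ 0.4424 -0.2018  0.301 ] yawY 113.0 tilt [-0.0005  0.0004] q [-0.64 -0.19  1.94  0.    1.39 -2.61] F [-0.1  0.4 -0.2] op 0.999 ff 0.0
tool mm [ 0.8 -1.  51. ] rz 0.0
[315.99807958 190.21652813] [210.98204265 342.18588484] [ 0.37013269 -0.23162196  0.44450107]
```

View pics/w2b.png

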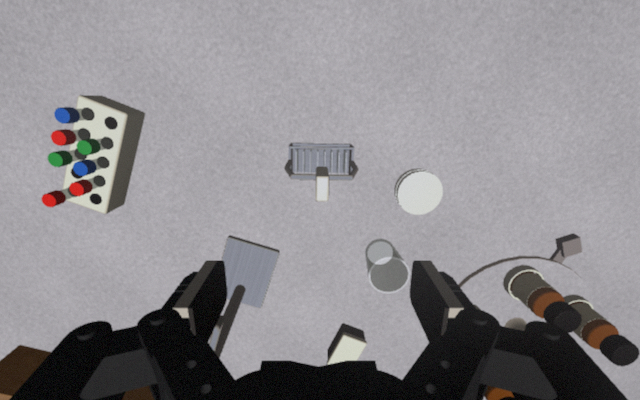

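The wrist view, with image down roughly +x, shows the tab at u 316–328, v 168–200. The tray is at (290–353, 143–178), nearly square with the image, and the stand plate is at (250,270). I'll measure the tab by mask.

Run:
```python
from h import *
c=load('w2'); im=c['color']
x0,y0=300,160; sub=im[y0:210,x0:345].astype(int)
m=(sub.min(2)>185).astype(np.uint8)
n,l,s,ce=cv2.connectedComponentsWithStats(m); i=1+np.argmax(s[1:,4]); print(s[i]+[x0,y0,0,0,0],ce[i]+[x0,y0])
for v in range(0,50,3): print(v+y0, sub[v,8:36,:].min(1))
pts=np.argwhere(l==i)[:,::-1]+[x0,y0]; r=cv2.minAreaRect(pts.astype(np.float32)); print(r)
# tray by darkness
g=cv2.cvtColor(im,cv2.COLOR_BGR2GRAY)[135:190,280:365]; d=(cv2.GaussianBlur(g,(0,0),1.5)<140).astype(np.uint8); d=cv2.morphologyEx(d,cv2.MORPH_CLOSE,np.ones((5,5)))
n,l,s,ce=cv2.connectedComponentsWithStats(d); i=1+np.argmax(s[1:,4]); pts=np.argwhere(l==i)[:,::-1]+[280,135]; r=cv2.minAreaRect(pts.astype(np.float32)); print('tray',r)
P=[plane(c,p,.008) for p in cv2.boxPoints(r)]; print(np.round(P,3))
for p,z in (((322,200),.166),((322,192),.166),((322,185),.166)): print(p,plane(c,p,z))
```

```text
[317 178  11  23 242] [321.81404959 188.68595041]
160 [135 148 151 141 137 135 138 135 143 152 147 138 137 139 138 130 148 157
 135 137 138 131 122 148 156 137 138 135]
163 [141 151 152 141 139 139 142 140 146 160 153 137 137 136 137 130 142 156
 138 139 141 130 120 146 156 140 138 141]
166 [135 147 151 140 137 140 139 135 138 133 122 112 115 115 112 118 125 124
 124 132 134 129 116 139 149 137 136 134]
169 [136 149 152 137 138 136 138 124  94  70  70  74  70  72  71  75  72  75
  72  91 125 128 125 147 153 138 137 135]
172 [154 160 157 150 154 153 156 136  96  71  72  78  74  73  74  75  70  72
  73  83 122 149 147 152 156 151 150 146]
175 [131 125 131 127 130 127 124 110  82  76  80  81  78  81  74  79  77  77
  77  74  85 108 117 114 115 117 112 109]
178 [138 138 135 135 135 134 135 125 139 186 209 206 203 205 204 203 203 201
 203 189 151 123 136 137 134 135 139 135]
181 [170 168 173 175 172 171 171 152 147 193 208 210 209 210 209 208 208 208
 209 198 155 152 174 173 170 167 170 169]
184 [174 168 169 168 169 174 170 153 155 194 205 210 210 206 209 208 208 208
 208 198 156 147 171 
[... 656 characters left out ...]
 169 165 168 170 171 172 168 172 172
 179 172 169 168 165 170 169 170 170 169]
205 [166 166 169 167 169 168 167 173 172 166 169 171 171 170 169 172 170 171
 169 168 170 169 168 166 170 171 173 171]
208 [169 172 169 169 167 173 174 176 174 171 170 171 173 170 172 170 172 175
 173 174 172 171 169 167 168 171 170 173]
((322.0, 189.0), (22.0, 10.0), 90.0)
tray ((321.1154479980469, 160.8037109375), (74.04073333740234, 34.63278579711914), 0.9877603054046631)
[[ 0.483 -0.236  0.008]
 [ 0.438 -0.252  0.008]
 [ 0.4   -0.159  0.008]
 [ 0.444 -0.139  0.008]]
(322, 200) [ 0.4484023  -0.19433093  0.166     ]
(322, 192) [ 0.4414153  -0.19733244  0.166     ]
(322, 185) [ 0.43539163 -0.19992013  0.166     ]
```

```bash
python3 -m creep '[{"x":0.2,"y":0.4,"z":15,"rx":0,"ry":0,"rz":0,"grip":1},{"x":0.2,"y":0.4,"z":15,"rx":0,"ry":0,"rz":0,"grip":1},{"x":0.2,"y":0.4,"z":15,"rx":0,"ry":0,"rz":0,"grip":1},{"x":0.2,"y":0.4,"z":15,"rx":0,"ry":0,"rz":0,"grip":1},{"x":0.2,"y":0.4,"z":15,"rx":0,"ry":0,"rz":0,"grip":1},{"x":0.2,"y":0.4,"z":15,"rx":0,"ry":0,"rz":0,"grip":1},{"x":0.2,"y":0.4,"z":15,"rx":0,"ry":0,"rz":0,"grip":1},{"x":0.2,"y":0.4,"z":15,"rx":0,"ry":0,"rz":0,"grip":1},{"x":0.2,"y":0.4,"z":15,"rx":0,"ry":0,"rz":0,"grip":1},{"x":0.2,"y":0.4,"z":15,"rx":0,"ry":0,"rz":0,"grip":1}]' 40
python3 -m creep '[{"x":0,"y":0,"z":10,"rx":0,"ry":0,"rz":0,"grip":1},{"x":0,"y":0,"z":8,"rx":0,"ry":0,"rz":0,"grip":1},{"x":0,"y":0,"z":3,"rx":0,"ry":0,"rz":0,"grip":1},{"x":0,"y":0,"z":0,"rx":0,"ry":0,"rz":0,"grip":1},{"x":0,"y":0,"z":0,"rx":0,"ry":0,"rz":0,"grip":0},{"x":0,"y":0,"z":0,"rx":0,"ry":0,"rz":0,"grip":0},{"x":0,"y":0,"z":0,"rx":0,"ry":0,"rz":0,"grip":0},{"x":0,"y":0,"z":0,"rx":0,"ry":0,"rz":0,"grip":0},{"x":0,"y":0,"z":0,"rx":0,"ry":0,"rz":0,"grip":0},{"x":0,"y":0,"z":0,"rx":0,"ry":0,"rz":0,"grip":0}]' 40
python3 -c "
from h import *
st()"
```

```text
time: 5.2
eef_pos: [0.4391, -0.1989, 0.1506]
tcp_rot: [-0.198, 0.98, 0.0, -0.0]
contact_force: [-0.3, 0.2, 0.0]
opening: 1.002
finger_force: 0.0
time: 6.03
eef_pos: [0.4393, -0.1991, 0.1306]
tcp_rot: [-0.199, 0.98, -0.0, 0.0]
contact_force: [0.1, -2.0, 1.3]
opening: 0.144
finger_force: 1.9
t 6.03 p [ 0.4393 -0.1991  0.1306] yawY 113.0 tilt [ 0.0004 -0.0004] q [-0.64 -0.03  2.13 -0.    1.05 -2.61] F [ 0.1 -2.   1.3] op 0.144 ff 1.9
```

```bash
python3 -m creep '[{"x":0,"y":0,"z":0,"rx":0,"ry":0,"rz":0,"grip":0},{"x":0,"y":0,"z":0,"rx":0,"ry":0,"rz":0,"grip":0},{"x":0,"y":0,"z":-5,"rx":0,"ry":0,"rz":0,"grip":0},{"x":0,"y":0,"z":-15,"rx":0,"ry":0,"rz":0,"grip":0},{"x":0,"y":0,"z":-15,"rx":0,"ry":0,"rz":0,"grip":0},{"x":0,"y":0,"z":-15,"rx":0,"ry":0,"rz":0,"grip":0},{"x":0,"y":0,"z":-15,"rx":0,"ry":0,"rz":0,"grip":0},{"x":0,"y":0,"z":-15,"rx":0,"ry":0,"rz":0,"grip":0},{"x":0,"y":0,"z":-15,"rx":0,"ry":0,"rz":0,"grip":0},{"x":0,"y":0,"z":-15,"rx":0,"ry":0,"rz":0,"grip":0}]' 40
python3 -m creep '[{"x":-7.7,"y":-8.4,"z":0,"rx":0,"ry":0,"rz":0,"grip":0},{"x":-7.7,"y":-8.4,"z":0,"rx":0,"ry":0,"rz":0,"grip":0},{"x":-7.7,"y":-8.4,"z":0,"rx":0,"ry":0,"rz":0,"grip":0},{"x":-7.7,"y":-8.4,"z":0,"rx":0,"ry":0,"rz":0,"grip":0},{"x":-7.7,"y":-8.4,"z":0,"rx":0,"ry":0,"rz":0,"grip":0},{"x":-7.7,"y":-8.4,"z":0,"rx":0,"ry":0,"rz":0,"grip":0},{"x":-7.7,"y":-8.4,"z":0,"rx":0,"ry":0,"rz":0,"grip":0},{"x":-7.7,"y":-8.4,"z":0,"rx":0,"ry":0,"rz":0,"grip":0},{"x":-7.7,"y":-8.4,"z":0,"rx":0,"ry":0,"rz":0,"grip":0},{"x":-7.7,"y":-8.4,"z":0,"rx":0,"ry":0,"rz":0,"grip":0}]'
python3 -m creep '[{"x":0,"y":0,"z":0,"rx":0,"ry":0,"rz":2.5,"grip":0},{"x":0,"y":0,"z":0,"rx":0,"ry":0,"rz":2.5,"grip":0},{"x":0,"y":0,"z":0,"rx":0,"ry":0,"rz":2.5,"grip":0},{"x":0,"y":0,"z":0,"rx":0,"ry":0,"rz":2.5,"grip":0},{"x":0,"y":0,"z":0,"rx":0,"ry":0,"rz":2.5,"grip":0},{"x":0,"y":0,"z":0,"rx":0,"ry":0,"rz":2.5,"grip":0},{"x":0,"y":0,"z":0,"rx":0,"ry":0,"rz":2,"grip":0},{"x":0,"y":0,"z":0,"rx":0,"ry":0,"rz":2,"grip":0},{"x":0,"y":0,"z":0,"rx":0,"ry":0,"rz":0,"grip":0},{"x":0,"y":0,"z":0,"rx":0,"ry":0,"rz":0,"grip":0}]'
python3 - <<'E'
from h import *
st()
A=snap('top','t3')['color'][160:260,340:440]; B=snap('scene','s3')['color'][90:215,210:335]; W=snap('wrist','w3')['color']
z=lambda i,h:cv2.resize(i,(int(i.shape[1]*h/i.shape[0]),h),interpolation=cv2.INTER_CUBIC)
cv2.imwrite('pics/m3.png',cv2.convertScaleAbs(np.hstack([z(A,400),z(B,400)]),alpha=1.4))
cv2.imwrite('pics/w3b.png',W)
E
```

```text
time: 6.87
eef_pos: [0.4386, -0.1986, 0.2405]
tcp_rot: [-0.199, 0.98, 0.001, -0.001]
contact_force: [-0.1, 0.1, -1.9]
opening: 0.132
finger_force: 41.0
time: 7.7
eef_pos: [0.5428, -0.2462, 0.2395]
tcp_rot: [-0.199, 0.98, 0.001, -0.001]
contact_force: [-1.3, -0.4, -0.7]
opening: 0.133
finger_force: 41.0
time: 8.53
eef_pos: [0.5425, -0.2461, 0.2397]
tcp_rot: [-0.035, 0.999, 0.0, -0.001]
contact_force: [-0.5, -1.0, -2.2]
opening: 0.132
finger_force: 41.0
t 8.53 p [ 0.5425 -0.2461  0.2397] yawY 94.0 tilt [-0.0013  0.0008] q [-0.6   0.11  1.77 -0.    1.27 -2.24] F [-0.5 -1.  -2.2] op 0.132 ff 41.0
```

View pics/m3.png

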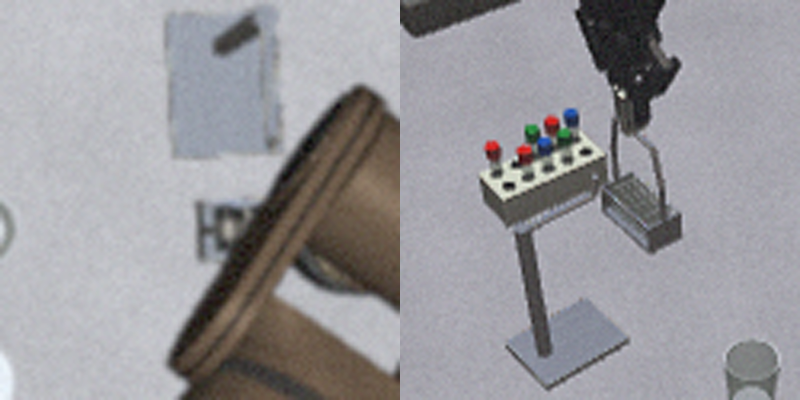

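View pics/w3b.png

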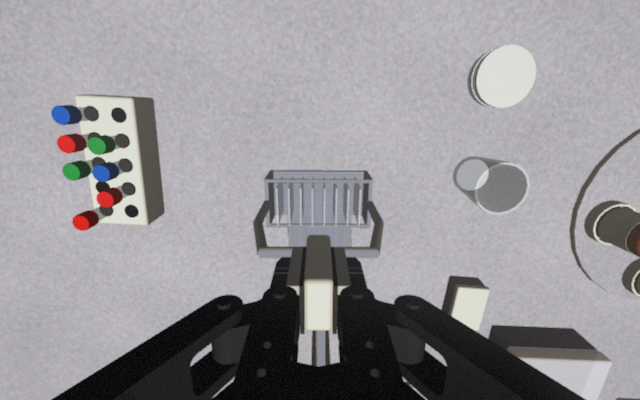

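The held rack hangs level and square. In the wrist view the tab (u≈318) lines up with the hook arm (u≈320, v 335–365) and with the base plate behind the loop (u 290–350). I'll advance 81 mm and then lower.

```bash
python3 -m creep '[{"x":-8.1,"y":0,"z":0,"rx":0,"ry":0,"rz":0,"grip":0},{"x":-8.1,"y":0,"z":0,"rx":0,"ry":0,"rz":0,"grip":0},{"x":-8.1,"y":0,"z":0,"rx":0,"ry":0,"rz":0,"grip":0},{"x":-8.1,"y":0,"z":0,"rx":0,"ry":0,"rz":0,"grip":0},{"x":-8.1,"y":0,"z":0,"rx":0,"ry":0,"rz":0,"grip":0},{"x":-8.1,"y":0,"z":0,"rx":0,"ry":0,"rz":0,"grip":0},{"x":-8.1,"y":0,"z":0,"rx":0,"ry":0,"rz":0,"grip":0},{"x":-8.1,"y":0,"z":0,"rx":0,"ry":0,"rz":0,"grip":0},{"x":-8.1,"y":0,"z":0,"rx":0,"ry":0,"rz":0,"grip":0},{"x":-8.1,"y":0,"z":0,"rx":0,"ry":0,"rz":0,"grip":0}]'
python3 -m creep '[{"x":0,"y":0,"z":0,"rx":0,"ry":0,"rz":0,"grip":0},{"x":0,"y":0,"z":5,"rx":0,"ry":0,"rz":0,"grip":0},{"x":0,"y":0,"z":5,"rx":0,"ry":0,"rz":0,"grip":0},{"x":0,"y":0,"z":5,"rx":0,"ry":0,"rz":0,"grip":0},{"x":0,"y":0,"z":5,"rx":0,"ry":0,"rz":0,"grip":0},{"x":0,"y":0,"z":5,"rx":0,"ry":0,"rz":0,"grip":0},{"x":0,"y":0,"z":4,"rx":0,"ry":0,"rz":0,"grip":0},{"x":0,"y":0,"z":3,"rx":0,"ry":0,"rz":0,"grip":0},{"x":0,"y":0,"z":3,"rx":0,"ry":0,"rz":0,"grip":0},{"x":0,"y":0,"z":0,"rx":0,"ry":0,"rz":0,"grip":0}]'
python3 - <<'E'
from h import *
st()
B=snap('scene','s4')['color'][90:215,210:335]; W=snap('wrist','w4')['color']
z=lambda i,h:cv2.resize(i,(int(i.shape[1]*h/i.shape[0]),h),interpolation=cv2.INTER_CUBIC)
cv2.imwrite('pics/m4.png',np.hstack([cv2.convertScaleAbs(z(B,400),alpha=1.4),W[:,130:510]]))
E
```

```text
time: 9.52
eef_pos: [0.6245, -0.2406, 0.2402]
tcp_rot: [-0.035, 0.999, 0.0, -0.0]
contact_force: [0.5, -0.1, -2.0]
opening: 0.136
finger_force: 41.0
time: 10.35
eef_pos: [0.6233, -0.2406, 0.2044]
tcp_rot: [-0.034, 0.999, 0.0, -0.001]
contact_force: [-0.3, 0.5, -2.4]
opening: 0.136
finger_force: 41.0
t 10.35 p [ 0.6233 -0.2406  0.2044] yawY 94.0 tilt [-0.0011  0.0006] q [-0.52  0.29  1.62  0.    1.23 -2.16] F [-0.3  0.5 -2.4] op 0.136 ff 41.0
```

View pics/m4.png

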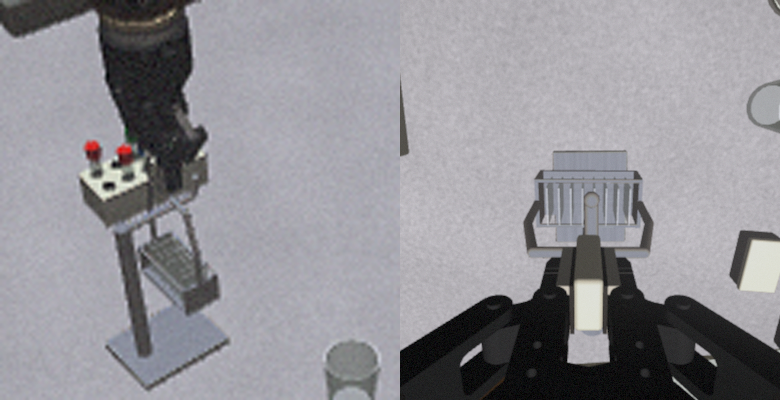

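The hook tip at (592,198) pokes through the loop and the bar lies across the arm, centred. I'll lower it onto the arm in small steps.

```bash
python3 -m creep '[{"x":0,"y":0,"z":1,"rx":0,"ry":0,"rz":0,"grip":0},{"x":0,"y":0,"z":1,"rx":0,"ry":0,"rz":0,"grip":0},{"x":0,"y":0,"z":1,"rx":0,"ry":0,"rz":0,"grip":0},{"x":0,"y":0,"z":1,"rx":0,"ry":0,"rz":0,"grip":0},{"x":0,"y":0,"z":0,"rx":0,"ry":0,"rz":0,"grip":0},{"x":0,"y":0,"z":0,"rx":0,"ry":0,"rz":0,"grip":0},{"x":0,"y":0,"z":0,"rx":0,"ry":0,"rz":0,"grip":0},{"x":0,"y":0,"z":0,"rx":0,"ry":0,"rz":0,"grip":0},{"x":0,"y":0,"z":0,"rx":0,"ry":0,"rz":0,"grip":0},{"x":0,"y":0,"z":0,"rx":0,"ry":0,"rz":0,"grip":0}]'
```

```text
time: 11.28
eef_pos: [0.6237, -0.2408, 0.2014]
tcp_rot: [-0.035, 0.999, -0.0, 0.0]
contact_force: [-0.3, -0.0, -2.1]
opening: 0.135
finger_force: 41.0
```

```bash
python3 -m creep '[{"x":0,"y":0,"z":1,"rx":0,"ry":0,"rz":0,"grip":0},{"x":0,"y":0,"z":0.5,"rx":0,"ry":0,"rz":0,"grip":0},{"x":0,"y":0,"z":0.5,"rx":0,"ry":0,"rz":0,"grip":0},{"x":0,"y":0,"z":0,"rx":0,"ry":0,"rz":0,"grip":0},{"x":0,"y":0,"z":0,"rx":0,"ry":0,"rz":0,"grip":0},{"x":0,"y":0,"z":0,"rx":0,"ry":0,"rz":0,"grip":0},{"x":0,"y":0,"z":0,"rx":0,"ry":0,"rz":0,"grip":0},{"x":0,"y":0,"z":0,"rx":0,"ry":0,"rz":0,"grip":0},{"x":0,"y":0,"z":0,"rx":0,"ry":0,"rz":0,"grip":0},{"x":0,"y":0,"z":0,"rx":0,"ry":0,"rz":0,"grip":0}]'
```

```text
time: 12.12
eef_pos: [0.6237, -0.2408, 0.1995]
tcp_rot: [-0.035, 0.999, -0.0, 0.0]
contact_force: [-0.2, 1.0, -1.1]
opening: 0.137
finger_force: 41.2
```

```bash
python3 -m creep '[{"x":0,"y":0,"z":0.5,"rx":0,"ry":0,"rz":0,"grip":0},{"x":0,"y":0,"z":0.5,"rx":0,"ry":0,"rz":0,"grip":0},{"x":0,"y":0,"z":0,"rx":0,"ry":0,"rz":0,"grip":0},{"x":0,"y":0,"z":0,"rx":0,"ry":0,"rz":0,"grip":0.15},{"x":0,"y":0,"z":0,"rx":0,"ry":0,"rz":0,"grip":0.2},{"x":0,"y":0,"z":0,"rx":0,"ry":0,"rz":0,"grip":0.25},{"x":0,"y":0,"z":0,"rx":0,"ry":0,"rz":0,"grip":0.35},{"x":0,"y":0,"z":0,"rx":0,"ry":0,"rz":0,"grip":0.5},{"x":0,"y":0,"z":0,"rx":0,"ry":0,"rz":0,"grip":0.6},{"x":0,"y":0,"z":0,"rx":0,"ry":0,"rz":0,"grip":0.6}]'
python3 -m creep '[{"x":0,"y":0,"z":0,"rx":0,"ry":0,"rz":0,"grip":0.6},{"x":0,"y":0,"z":0,"rx":0,"ry":0,"rz":0,"grip":0.6},{"x":0,"y":0,"z":-3,"rx":0,"ry":0,"rz":0,"grip":0.6},{"x":0,"y":0,"z":-6,"rx":0,"ry":0,"rz":0,"grip":0.6},{"x":0,"y":0,"z":-9,"rx":0,"ry":0,"rz":0,"grip":0.6},{"x":0,"y":0,"z":-12,"rx":0,"ry":0,"rz":0,"grip":0.6},{"x":0,"y":0,"z":-15,"rx":0,"ry":0,"rz":0,"grip":0.6},{"x":0,"y":0,"z":-15,"rx":0,"ry":0,"rz":0,"grip":0.6},{"x":0,"y":0,"z":-20,"rx":0,"ry":0,"rz":0,"grip":0.6},{"x":0,"y":0,"z":-20,"rx":0,"ry":0,"rz":0,"grip":0.6}]'
python3 - <<'E'
from h import *
go((.565,.188,.30),118)
c=snap('wrist','w5'); sub=c['color'].min(2)
m=(sub[150:400,260:380]>195).astype(np.uint8); n,l,s,ce=cv2.connectedComponentsWithStats(m)
for i in range(1,n):
    if s[i,4]>60: p=ce[i]+[260,150]; print(s[i],p,plane(c,p,.235))
s5=snap('scene','s5'); m=s5['color'][90:190,230:300]
print('expected tab top scene px',proj(s5,(.6237,-.2408,.21)))
E
```

```text
time: 12.95
eef_pos: [0.6237, -0.2407, 0.1982]
tcp_rot: [-0.035, 0.999, -0.0, -0.0]
contact_force: [0.2, -0.4, -1.4]
opening: 0.601
finger_force: 0.0
time: 13.78
eef_pos: [0.6237, -0.2407, 0.3006]
tcp_rot: [-0.035, 0.999, -0.0, 0.0]
contact_force: [0.8, 0.3, 0.9]
opening: 0.598
finger_force: 0.0
t 13.78 p [ 0.6237 -0.2407  0.3006] yawY 94.0 tilt [ 0.0009 -0.0005] q [-0.52  0.23  1.52 -0.    1.39 -2.16] F [0.8 0.3 0.9] op 0.598 ff 0.0
tool mm [2.890e+01 4.318e+02 3.000e-01] rz -24.0
[ 49  53  14  29 386] [315.76683938 216.73056995] [ 0.62269003 -0.24183388  0.235     ]
expected tab top scene px [261.29144303 145.35161097]
```

Released. The tab top measures (0.623,−0.242) at the hanging height, consistent with the rack sitting on the arm. Next is the carousel.

```bash
python3 -m creep '[{"x":1.4,"y":21.6,"z":0,"rx":0,"ry":0,"rz":0,"grip":0.8},{"x":1.4,"y":21.6,"z":0,"rx":0,"ry":0,"rz":0,"grip":0.8},{"x":1.4,"y":21.6,"z":0,"rx":0,"ry":0,"rz":0,"grip":0.8},{"x":1.4,"y":21.6,"z":0,"rx":0,"ry":0,"rz":0,"grip":0.8},{"x":1.4,"y":21.6,"z":0,"rx":0,"ry":0,"rz":0,"grip":0.8},{"x":1.4,"y":21.6,"z":0,"rx":0,"ry":0,"rz":0,"grip":0.8},{"x":1.4,"y":21.6,"z":0,"rx":0,"ry":0,"rz":0,"grip":0.8},{"x":1.4,"y":21.6,"z":0,"rx":0,"ry":0,"rz":0,"grip":0.8},{"x":1.4,"y":21.6,"z":0,"rx":0,"ry":0,"rz":0,"grip":0.8},{"x":1.4,"y":21.6,"z":0,"rx":0,"ry":0,"rz":0,"grip":0.8}]' | head -2
python3 -m creep '[{"x":1.4,"y":21.6,"z":0,"rx":0,"ry":0,"rz":0,"grip":0.8},{"x":1.4,"y":21.6,"z":0,"rx":0,"ry":0,"rz":0,"grip":0.8},{"x":1.4,"y":21.6,"z":0,"rx":0,"ry":0,"rz":0,"grip":0.8},{"x":1.4,"y":21.6,"z":0,"rx":0,"ry":0,"rz":0,"grip":0.8},{"x":1.4,"y":21.6,"z":0,"rx":0,"ry":0,"rz":0,"grip":0.8},{"x":1.4,"y":21.6,"z":0,"rx":0,"ry":0,"rz":0,"grip":0.8},{"x":1.4,"y":21.6,"z":0,"rx":0,"ry":0,"rz":0,"grip":0.8},{"x":1.4,"y":21.6,"z":0,"rx":0,"ry":0,"rz":0,"grip":0.8},{"x":1.4,"y":21.6,"z":0,"rx":0,"ry":0,"rz":0,"grip":0.8},{"x":1.4,"y":21.6,"z":0,"rx":0,"ry":0,"rz":0,"grip":0.8}]' | head -2
python3 -m creep '[{"x":0,"y":0,"z":0,"rx":0,"ry":0,"rz":-3,"grip":0.8},{"x":0,"y":0,"z":0,"rx":0,"ry":0,"rz":-3,"grip":0.8},{"x":0,"y":0,"z":0,"rx":0,"ry":0,"rz":-3,"grip":0.8},{"x":0,"y":0,"z":0,"rx":0,"ry":0,"rz":-3,"grip":0.8},{"x":0,"y":0,"z":0,"rx":0,"ry":0,"rz":-3,"grip":0.8},{"x":0,"y":0,"z":0,"rx":0,"ry":0,"rz":-3,"grip":0.8},{"x":0,"y":0,"z":0,"rx":0,"ry":0,"rz":-3,"grip":0.8},{"x":0,"y":0,"z":0,"rx":0,"ry":0,"rz":-3,"grip":0.8},{"x":0,"y":0,"z":0,"rx":0,"ry":0,"rz":0,"grip":0.8},{"x":0,"y":0,"z":0,"rx":0,"ry":0,"rz":0,"grip":0.8}]' | head -2
python3 - <<'E'
from h import *
go((.565,.188,.30),118)
c=snap('wrist','w6'); im=c['color']; cv2.imwrite('pics/w6b.png',im)
u,v=proj(c,(.565,.188,.204)); print('exp',u,v)
g=cv2.cvtColor(im,cv2.COLOR_BGR2GRAY); u,v=int(u),int(v)
print(g[v-40:v+60:8,u-30:u+30:4])
E
```

```text
time: 14.72
eef_pos: [0.5942, -0.0251, 0.2977]
time: 15.55
eef_pos: [0.5653, 0.1893, 0.2977]
time: 16.38
eef_pos: [0.5656, 0.1883, 0.2978]
t 16.38 p [0.5656 0.1883 0.2978] yawY 117.9 tilt [-0.0007 -0.0001] q [ 0.15  0.07  1.7   0.    1.37 -1.91] F [-0.5  0.1  0.1] op 0.801 ff 0.0
tool mm [ 0.7  0.1 -2.2] rz -0.1
exp 317.01362336040495 204.392855034943
[[185 180 188 187 184 168  88  64  58  52  58 117 187 181 182]
 [185 189 183 182 185 179  78  46  44  44  49  80 181 180 182]
 [183 187 181 182 188 181  68  60  70  73  72  52 182 188 184]
 [185 182 180 183 179 181 158  64  68  71  74  46 175 180 189]
 [167  81 133 182 179 176 168  59  65  70  68  48 182 182 184]
 [ 82  81  69 215 184 184 160  54  64  66  68  47 183 145 210]
 [ 59  92  84  96 190 175 187  57  60  62  58  49 187 197  80]
 [ 90  91  65  93 180 182 175  54  58  62  61  47 187 184  87]
 [ 42  45  92 181 189 186 187  50  56  55  55  46 189 185 184]
 [ 57  45 177 188 186 184 184 183 179 186 183 187 178 188 188]
 [ 50 136 193 191 191 188 192 187 185 186 189 188 193 186 186]
 [192 188 190 192 188 191 190 186 187 201 181 183 184 188 183]
 [188 189 192 190 189 197 186 186 188 186 192 190 186 188 187]]
```

View pics/w6b.png

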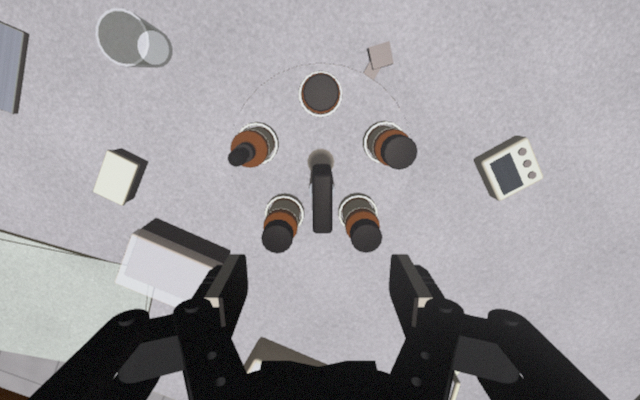

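The grip top is at u 313–331, v 180–234. The pockets are at (321,95), (262,142), (384,142), (285,213) and (358,213), the pointer plate at (380,54), and the dropper is in the left pocket. I'll compute the centre and the turn angle.

Run:
```python
from h import *
c=load('w6'); im=c['color'].astype(int)
print('grip c',plane(c,(322.3,206.5),.204), 'ax', [plane(c,p,.204) for p in ((322,182),(322.5,232))])
# white rims -> circle fits
hs=im.min(2)
exp=[(321,95),(262,142),(384,142),(285,213),(358,213)]
P=[]
for e in exp:
    u,v=e; s=hs[v-26:v+27,u-26:u+27]; m=(s>200); y,x=np.nonzero(m); x=x+u-26;y=y+v-26
    (cx,cy),ax,an=cv2.fitEllipse(np.c_[x,y].astype(np.float32)) if m.sum()>20 else ((0,0),0,0)
    p=plane(c,(cx,cy),.034); q=plane(c,e,.034); P.append(q); print(e,m.sum(),np.round((cx,cy),1),np.round(ax,1),p[:2],'eye',q[:2])
P=np.array(P); C=P.mean(0)[:2]; print('C',C,'r',np.linalg.norm(P[:,:2]-C,axis=1))
ang=np.degrees(np.arctan2(*(P[:,:2]-C).T[::-1])); print('ang',ang)
a=load('top0'); T=lambda u,v:(200+u/3.6,150+v/3.6)
# pointer by colour: wrist
sub=c['color'][35:90,350:400]; lab=cv2.cvtColor(sub,cv2.COLOR_BGR2LAB).astype(int); g=lab[:,:,0]; m=(cv2.GaussianBlur(sub.min(2),(0,0),1)<150).astype(np.uint8)
n,l,s,ce=cv2.connectedComponentsWithStats(m); i=1+np.argmax(s[1:,4]); pts=np.argwhere(l==i)[:,::-1]+[350,35]; r=cv2.minAreaRect(pts.astype(np.float32)); b=cv2.boxPoints(r)
print('ptr',s[i],ce[i]+[350,35],r); 
for X in b: print(X,plane(c,X,.004)[:2]-C, np.linalg.norm(plane(c,X,.004)[:2]-C))
for n,p in (('wrist',plane(c,(380,54),.004)),('top',plane(a,T(168,380),.004))): d=p[:2]-C; print(n,'ptr',p,np.linalg.norm(d),np.degrees(np.arctan2(d[1],d[0])))
```

```text
grip c [0.56459821 0.19247899 0.204     ] ax [array([0.54725898, 0.18295644, 0.204     ]), array([0.58361411, 0.20281922, 0.204     ])]
(321, 95) 203 [320.1  93.4] [41.7 44.4] [0.48757723 0.15079805] eye [0.48868951 0.15259431]
(262, 142) 115 [255.6 143.8] [39.9 41.2] [0.57912326 0.10692652] eye [0.57335514 0.11311368]
(384, 142) 110 [385.  142.6] [39.7 41. ] [0.5012324 0.2510717] eye [0.50118217 0.24955178]
(285, 213) 70 [283.7 214.4] [35.5 37.2] [0.6480795  0.18004494] eye [0.64537957 0.18075069]
(358, 213) 76 [358.1 214.3] [36.7 37.4] [0.60067128 0.26933183] eye [0.59910476 0.26822812]
C [0.56154223 0.19284772] r [0.08323374 0.08060435 0.08281719 0.08470559 0.08422083]
ang [-151.07797474  -81.57270645  136.78880627   -8.21063182   63.5126351 ]
ptr [16 13  9 23 85] [369.87058824  58.32941176] ((370.0, 59.0), (22.777700424194336, 3.9047484397888184), 77.47119140625)
[365.62354  48.30588] [-0.14823959 -0.01698831] 0.14920984289855613
[369.4353   47.45882] [-0.15129251 -0.01327306] 0.15187362572463
[374.37646  69.69412] [-0.13208853  0.00541464] 0.13219946251092793
[370.5647   70.54118] [-0.12896147  0.00164058] 0.12897190470633296
wrist ptr [0.41047759 0.19510111 0.004     ] 0.15108145000865336 179.14539786649257
top ptr [0.41970423 0.19162257 0.004     ] 0.14184329601799658 -179.50511027374066
```

```bash
python3 -m creep '[{"x":-0.1,"y":0.3,"z":12.5,"rx":0,"ry":0,"rz":-0.1,"grip":0.8},{"x":-0.1,"y":0.3,"z":12.5,"rx":0,"ry":0,"rz":-0.1,"grip":0.8},{"x":-0.1,"y":0.3,"z":12.5,"rx":0,"ry":0,"rz":-0.1,"grip":0.8},{"x":-0.1,"y":0.3,"z":12.5,"rx":0,"ry":0,"rz":-0.1,"grip":0.8},{"x":-0.1,"y":0.3,"z":12.5,"rx":0,"ry":0,"rz":-0.1,"grip":0.8},{"x":-0.1,"y":0.3,"z":12.5,"rx":0,"ry":0,"rz":-0.1,"grip":0.8},{"x":-0.1,"y":0.3,"z":12.5,"rx":0,"ry":0,"rz":-0.1,"grip":0.8},{"x":0,"y":0.3,"z":12.5,"rx":0,"ry":0,"rz":0,"grip":0.8},{"x":0,"y":0.3,"z":12.5,"rx":0,"ry":0,"rz":0,"grip":0.8},{"x":0,"y":0,"z":12.5,"rx":0,"ry":0,"rz":0,"grip":0.8}]' 25
python3 -m creep '[{"x":0,"y":0,"z":0,"rx":0,"ry":0,"rz":0,"grip":0.8},{"x":0,"y":0,"z":0,"rx":0,"ry":0,"rz":0,"grip":0.5},{"x":0,"y":0,"z":0,"rx":0,"ry":0,"rz":0,"grip":0.3},{"x":0,"y":0,"z":0,"rx":0,"ry":0,"rz":0,"grip":0},{"x":0,"y":0,"z":0,"rx":0,"ry":0,"rz":0,"grip":0},{"x":0,"y":0,"z":0,"rx":0,"ry":0,"rz":0,"grip":0},{"x":0,"y":0,"z":0,"rx":0,"ry":0,"rz":0,"grip":0},{"x":0,"y":0,"z":0,"rx":0,"ry":0,"rz":0,"grip":0},{"x":0,"y":0,"z":0,"rx":0,"ry":0,"rz":0,"grip":0},{"x":0,"y":0,"z":0,"rx":0,"ry":0,"rz":0,"grip":0}]' 25
python3 -c "
from h import *
s,R,y=st(); print('tool F',R.T@s['contact_force'],s['wrist_torque'])"
```

```text
time: 17.27
eef_pos: [0.5652, 0.1911, 0.1721]
tcp_rot: [-0.247, 0.969, -0.0, -0.0]
contact_force: [-0.5, 0.8, 0.5]
opening: 0.797
finger_force: 0.0
time: 18.1
eef_pos: [0.5655, 0.1917, 0.1746]
tcp_rot: [-0.248, 0.969, 0.0, 0.001]
contact_force: [-1.8, 2.9, 6.0]
opening: 0.184
finger_force: 28.3
t 18.1 p [0.5655 0.1917 0.1746] yawY 118.7 tilt [0.0013 0.0013] q [ 0.16  0.17  1.82  0.    1.15 -1.92] F [-1.8  2.9  6. ] op 0.184 ff 28.3
tool F [ 0.19405127  3.38695949 -6.00654292] [0.48454153 0.28636525 0.02367845]
```

```bash
python3 -m creep '[{"x":0,"y":0.5,"z":-2,"rx":0,"ry":0,"rz":1,"grip":0},{"x":0,"y":0,"z":0,"rx":0,"ry":0,"rz":2,"grip":0},{"x":0,"y":0,"z":0,"rx":0,"ry":0,"rz":3,"grip":0},{"x":0,"y":0,"z":0,"rx":0,"ry":0,"rz":3,"grip":0},{"x":0,"y":0,"z":0,"rx":0,"ry":0,"rz":3,"grip":0},{"x":0,"y":0,"z":0,"rx":0,"ry":0,"rz":3,"grip":0},{"x":0,"y":0,"z":0,"rx":0,"ry":0,"rz":3,"grip":0},{"x":0,"y":0,"z":0,"rx":0,"ry":0,"rz":3,"grip":0},{"x":0,"y":0,"z":0,"rx":0,"ry":0,"rz":2,"grip":0},{"x":0,"y":0,"z":0,"rx":0,"ry":0,"rz":1,"grip":0}]' 30
python3 -c "
from h import *
s,R,y=st(); print('tool F',R.T@s['contact_force'],s['wrist_torque'])"
```

```text
time: 18.93
eef_pos: [0.5657, 0.191, 0.1746]
tcp_rot: [-0.04, 0.999, -0.0, 0.001]
contact_force: [3.8, 1.5, -3.1]
opening: 0.182
finger_force: 30.4
t 18.93 p [0.5657 0.191  0.1746] yawY 94.6 tilt [ 0.002  -0.0006] q [ 0.16  0.17  1.82 -0.    1.15 -1.49] F [ 3.8  1.5 -3.1] op 0.182 ff 30.4
tool F [-3.88405458  1.1531262   3.15421988] [ 0.25446486 -0.62764635  0.06672457]
```

Turned 24° with low forces. I'll continue for another 76°.

```bash
python3 -m creep '[{"x":0,"y":0,"z":0,"rx":0,"ry":0,"rz":2,"grip":0},{"x":0,"y":0,"z":0,"rx":0,"ry":0,"rz":3,"grip":0},{"x":0,"y":0,"z":0,"rx":0,"ry":0,"rz":3,"grip":0},{"x":0,"y":0,"z":0,"rx":0,"ry":0,"rz":3,"grip":0},{"x":0,"y":0,"z":0,"rx":0,"ry":0,"rz":3,"grip":0},{"x":0,"y":0,"z":0,"rx":0,"ry":0,"rz":3,"grip":0},{"x":0,"y":0,"z":0,"rx":0,"ry":0,"rz":3,"grip":0},{"x":0,"y":0,"z":0,"rx":0,"ry":0,"rz":3,"grip":0},{"x":0,"y":0,"z":0,"rx":0,"ry":0,"rz":3,"grip":0},{"x":0,"y":0,"z":0,"rx":0,"ry":0,"rz":3,"grip":0}]' | tail -5
python3 -m creep '[{"x":0,"y":0,"z":0,"rx":0,"ry":0,"rz":3,"grip":0},{"x":0,"y":0,"z":0,"rx":0,"ry":0,"rz":3,"grip":0},{"x":0,"y":0,"z":0,"rx":0,"ry":0,"rz":3,"grip":0},{"x":0,"y":0,"z":0,"rx":0,"ry":0,"rz":3,"grip":0},{"x":0,"y":0,"z":0,"rx":0,"ry":0,"rz":3,"grip":0},{"x":0,"y":0,"z":0,"rx":0,"ry":0,"rz":3,"grip":0},{"x":0,"y":0,"z":0,"rx":0,"ry":0,"rz":3,"grip":0},{"x":0,"y":0,"z":0,"rx":0,"ry":0,"rz":3,"grip":0},{"x":0,"y":0,"z":0,"rx":0,"ry":0,"rz":3,"grip":0},{"x":0,"y":0,"z":0,"rx":0,"ry":0,"rz":3,"grip":0}]' | tail -5
python3 -m creep '[{"x":0,"y":0,"z":0,"rx":0,"ry":0,"rz":3,"grip":0},{"x":0,"y":0,"z":0,"rx":0,"ry":0,"rz":3,"grip":0},{"x":0,"y":0,"z":0,"rx":0,"ry":0,"rz":3,"grip":0},{"x":0,"y":0,"z":0,"rx":0,"ry":0,"rz":3,"grip":0},{"x":0,"y":0,"z":0,"rx":0,"ry":0,"rz":3,"grip":0},{"x":0,"y":0,"z":0,"rx":0,"ry":0,"rz":2,"grip":0},{"x":0,"y":0,"z":0,"rx":0,"ry":0,"rz":1,"grip":0},{"x":0,"y":0,"z":0,"rx":0,"ry":0,"rz":0,"grip":0},{"x":0,"y":0,"z":0,"rx":0,"ry":0,"rz":0,"grip":0},{"x":0,"y":0,"z":0,"rx":0,"ry":0,"rz":0,"grip":0}]' | tail -5
python3 - <<'E'
from h import *
st()
C=np.array([.565,.1915])
def comps(c,box,mask,z,lo,name):
    u0,u1,v0,v1=box; m=mask(c['color'][v0:v1,u0:u1].astype(int)).astype(np.uint8)
    n,l,s,ce=cv2.connectedComponentsWithStats(m)
    for i in range(1,n):
        if s[i,4]>=lo: p=ce[i]+[u0,v0]; X=plane(c,p,z); d=X[:2]-C; print(name,s[i,2:],np.round(p,1),np.round(X[:2],3),'r',round(np.linalg.norm(d),3),'ang',round(np.degrees(np.arctan2(d[1],d[0])),1))
amber=lambda b:(b[:,:,2]-b[:,:,0]>35)
ptr=lambda b:(b[:,:,2]-b[:,:,0]>6)&(b.min(2)>60)
t=snap('top','t7'); s=snap('scene','s7'); w=snap('wrist','w7')
comps(t,(195,300,150,280),amber,.09,20,'top amber'); comps(s,(310,430,200,330),amber,.085,15,'scene amber'); comps(w,(100,540,0,260),amber,.09,60,'wrist amber')
comps(load('top0'),(225,270,242,275),ptr,.004,20,'top0 ptr'); comps(w,(100,540,0,260),ptr,.004,100,'w ptr')
for f in ('top0','w6','s7'): 
    pass
c=load('w6'); print(c['color'][54,378:384].mean(0),c['color'][54,410:420].mean(0)); c=load('top0'); print(c['color'][254:257,246:248].mean((0,1)),c['color'][254:257,260:265].mean((0,1)))
E
```

```text
eef_pos: [0.5655, 0.1902, 0.1746]
tcp_rot: [0.212, 0.977, -0.001, 0.001]
contact_force: [2.0, -2.3, -1.7]
opening: 0.181
finger_force: 30.5
eef_pos: [0.565, 0.1895, 0.1746]
tcp_rot: [0.458, 0.889, -0.002, 0.001]
contact_force: [0.1, -4.0, -0.6]
opening: 0.181
finger_force: 30.7
eef_pos: [0.5645, 0.1892, 0.1746]
tcp_rot: [0.59, 0.807, -0.002, 0.0]
contact_force: [-1.6, -5.4, 0.8]
opening: 0.184
finger_force: 30.8
t 21.43 p [0.5645 0.1892 0.1746] yawY 17.6 tilt [-0.0022 -0.0046] q [ 0.15  0.17  1.83 -0.    1.15 -0.15] F [-1.6 -5.4  0.8] op 0.184 ff 30.8
top amber [ 9 12 29] [267.9 182.9] [0.627 0.126] r 0.09 ang -46.4
top amber [ 5 12 22] [278.6 215.6] [0.538 0.094] r 0.101 ang -105.4
scene amber [13  9 54] [353.6 238.1] [0.549 0.119] r 0.074 ang -102.1
scene amber [ 15  12 100] [389.7 246.6] [0.487 0.198] r 0.079 ang 175.3
scene amber [15 10 61] [334.1 262.7] [0.642 0.151] r 0.087 ang -27.6
scene amber [16 12 71] [393.5 280.1] [0.55 0.28] r 0.089 ang 99.8
scene amber [16 11 69] [357.8 290.7] [0.643 0.25 ] r 0.098 ang 36.8
wrist amber [ 55  22 147] [319.5 109.2] [0.543 0.258] r 0.07 an
[... 347 characters left out ...]
r 0.145 ang 178.6
w ptr [ 44  48 732] [323.9  82.5] [0.54 0.28] r 0.092 ang 105.8
w ptr [ 61  37 297] [319.2 104.6] [0.542 0.26 ] r 0.072 ang 108.7
w ptr [ 108   85 2093] [202.2 142.3] [0.444 0.192] r 0.121 ang 180.0
w ptr [ 31  53 126] [250.5 145.5] [0.489 0.203] r 0.076 ang 171.4
w ptr [  68   64 1429] [407.  154.7] [0.639 0.241] r 0.089 ang 33.9
w ptr [  38   49 1318] [318.7 186.7] [0.566 0.183] r 0.008 ang -85.0
w ptr [  57   35 1167] [269.5 243.5] [0.534 0.107] r 0.09 ang -109.9
w ptr [  57   35 1161] [367.3 243.7] [0.635 0.139] r 0.088 ang -37.0
[158.16666667 161.16666667 171.5       ] [192.8 187.  190.4]
[112.33333333 116.         120.16666667] [130.4        126.53333333 125.4       ]
```

Run:
```python
from h import *
t0,t,s,w=[load(f) for f in ('top0','t7','s7','w7')]
def cc(c,box,mask,lo):
    u0,u1,v0,v1=box; b=c['color'][v0:v1,u0:u1].astype(int); m=mask(b).astype(np.uint8); n,l,st_,ce=cv2.connectedComponentsWithStats(m)
    return [(st_[i].tolist(),(ce[i]+[u0,v0]).round(1)) for i in range(1,n) if st_[i,4]>=lo]
am=lambda b:b[:,:,2]-b[:,:,0]>35
aw=(216.3,164.5); as_=(389.7,246.6)
print('amber tri',tri([w,s],[aw,as_]))
dark=lambda b:b.max(2)<62
print('w dark',cc(w,(170,260,110,210),dark,25)); print('s dark',cc(s,(375,410,215,250),dark,8))
p=lambda b:(b[:,:,2]-b[:,:,0]>7)&(b[:,:,2]-b[:,:,0]<30)&(b.min(2)>75)
print('w ptr',cc(w,(130,200,90,200),p,40)); print('s ptr',cc(s,(385,425,230,270),p,8)); print('s0 ptr',cc(load('scene0'),(390,415,236,260),p,8))
for X in ((.414,.194,.004),(.483,.194,.147),(.483,.194,.13)): print(X,'w',proj(w,X).round(1),'s',proj(s,X).round(1))
```

```text
amber tri [0.47859827 0.1930334  0.07152832]
w dark [([25, 51, 23, 26, 188], array([209.6, 170.3])), ([0, 58, 38, 35, 922], array([187.2, 184.9]))]
s dark [([0, 0, 14, 34, 209], array([378.2, 228.4])), ([12, 15, 10, 16, 95], array([391.6, 238.1])), ([7, 31, 3, 4, 8], array([382.6, 247.9]))]
w ptr [([19, 22, 49, 40, 991], array([171.8, 131. ]))]
s ptr []
s0 ptr []
(0.414, 0.194, 0.004) w [172.4 130.5] s [402.7 249.4]
(0.483, 0.194, 0.147) w [183.  192.8] s [393.3 231.4]
(0.483, 0.194, 0.13) w [194.3 185. ] s [392.3 235.2]
```

Run:
```python
from h import *
s,w,t0=load('s7'),load('w7'),load('top0')
print('teat tri',tri([w,s],[(187.2,184.9),(391.6,238.1)]))
for z in (.12,.13,.14): print(z,plane(w,(187.2,184.9),z),plane(s,(391.6,238.1),z))
print('ptr w',plane(w,(171.8,131),.004))
# pocket rim of the dropper and others, bright pixels
im=w['color']; b=(im[110:190,190:275].min(2)>205); y,x=np.nonzero(b); print(b.sum(),x.min()+190,x.max()+190,y.min()+110,y.max()+110, plane(w,(x.mean()+190,y.mean()+110),.034))
```

```text
teat tri [0.46508836 0.1792457  0.08863133]
0.12 [0.47556972 0.18888922 0.12      ] [0.48462327 0.19547118 0.12      ]
0.13 [0.4788495  0.19271759 0.13      ] [0.49084929 0.19987721 0.13      ]
0.14 [0.48212928 0.19654595 0.14      ] [0.4970753  0.20428324 0.14      ]
ptr w [0.41348817 0.19331564 0.004     ]
3208 190 274 110 189 [0.48722719 0.21267444 0.034     ]
```

The dropper is at y≈0.193 and the pointer line at that point is y≈0.1925, so they line up. I'll do one last numeric check of the hanging rack and the grip, then hand in.

Run:
```python
from h import *
t,s=load('t7'),load('s7'); e=proj(t,(.623,-.241,.235)); print('exp tab',e)
u,v=e.astype(int); g=t['color'][v-14:v+15,u-14:u+15].min(2); m=g>g.max()*.88; y,x=np.nonzero(m); print(g.max(),m.sum(),x.mean()+u-14,y.mean()+v-14, plane(t,(x.mean()+u-14,y.mean()+v-14),.235))
e=proj(s,(.623,-.241,.212)); print('scene exp',e); u,v=e.astype(int); g=s['color'][v-14:v+15,u-10:u+11].min(2); print(g[::3,::2])
st()
```

```text
exp tab [411.6613892  183.65248805]
168 32 412.5625 182.53125 [ 0.62579043 -0.2431372   0.235     ]
scene exp [261.38873634 144.71080157]
[[ 37  72  68  25  34  56  86  95 118 120 120]
 [ 28  33  29  88  38  27  31  40 146 121 119]
 [ 79  24  27  26  65  77 110 150  65 101 150]
 [ 37  68  94 110 145 145 134 146 150 152 115]
 [114 143  36  72  59  59  58  92  54  59  58]
 [ 58 144 146  50  60  60  60  58  62  53  96]
 [111  50  55  77  64  62  60  61  54  56  50]
 [ 61  59  63  41  59  60  63  71 103  90 107]
 [ 62  55  58  40  81 101  73  90 121 124 120]
 [ 75 125  95  88  73 127 123 122  87 115 120]]
t 21.58 p [0.5645 0.1892 0.1746] yawY 17.6 tilt [-0.0022 -0.0046] q [ 0.15  0.17  1.83 -0.    1.15 -0.15] F [-1.1 -5.5  0.8] op 0.183 ff 30.8
```

The tab is at (0.626,−0.243), where it should be with the rack hanging, and the grip force is 31 N.

```bash
python3 -c "
from plant import sign_off
print(sign_off())"
```

```text
the job is handed in; nothing more can be done
None
```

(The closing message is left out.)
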